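Slide the sample carrier under the measuring bridge and start the reading

TASK

Push the flat sample carrier, with the round glass dish riding on it, along the bench and under the low measuring bridge, leading end first, until it is fully home and square against the stop bar at the back; then press the green start button on the control box all the way down and let it come up again. Only push and press: do not lift or tip the carrier, do not touch the dish or shake it out of its seat, do not press start before the carrier is home, and leave the other things on the bench where they are.

Things in the scene. Friction and masses are not known exactly. Their poses are not given: they have to be found in the camera images.
- bridge: White and blue measuring bridge, fixed to the bench. Origin on the bench under the middle of the beam; own +x is the direction in which the carrier slides in. Beam: 134 mm along own y, own x -35 to +35 mm, underside 26 mm, top 48 mm above the bench; a round sensor head, 48 mm diameter, on top reaches 68 mm. The carrier has 7 mm play each side and 5 mm headroom over the dish.
- mouth (a point): Middle of the bridge's entry, on the bench (bridge own x -35 mm). Side walls 15 mm thick stand 104 mm apart inside (own y -52 to +52 mm) from own x -35 to +35 mm. In front of them low steel guide strips, 12 mm high, flare outward to own x -64 mm, where they stand 122 mm apart inside.
- stop (a point): Middle of the near face of the dark stop bar behind the beam, bridge own x +50 mm; the bar is 12 mm high. Fully home, the carrier's leading edge rests on it, the carrier's origin is at bridge own x -15 mm, y 0, the x axes of both are parallel, and the carrier's lip is still 45 mm outside the mouth.
- carrier: Loose aluminium plate, 130 mm (own x) by 90 mm (own y), 6 mm thick, its long sides turned up to 14 mm above the bench (3 mm thick), about 0.25 kg; origin at the centre of its underside. Own +x is the leading end. It starts 200 to 240 mm before the bridge's centre, up to 25 mm out of line and 0.3 rad askew; it slides with friction; lip and long sides can be pushed.
- lip (a point): Middle of the rear face of the orange push lip at the carrier's trailing end (carrier own x -65 mm), 13 mm above the bench. The lip is 6 mm thick and runs over the full 90 mm width; its top is 20 mm above the bench.
- dish: Closed round glass dish with amber sample and white band, 60 mm diameter, 15 mm high, about 40 g, loose, riding on the carrier at own x +15 mm, y 0 of the carrier between four black locating blocks (about 2 mm play, the blocks stand 4 mm above the plate); its top is 21 mm above the bench. Origin at the centre of its underside.
- console: White control box with a blue display strip, fixed, 90 mm (own x) by 100 mm (own y) by 40 mm high; origin at the centre of its underside. The green button sits on its top at own x -15 mm, y 0.
- start (a joint): Green start button, value in m: 0 = up, grows as it is pressed straight down, 0.006 = fully down. A spring brings it up; fully down takes 5 N.
- start_top (a point): Centre of the top face of the green start button (28 mm diameter), facing up; moves with it.
- bottle: Bystander: amber bottle with blue cap, 50 mm diameter, 110 mm high; origin at the centre of its underside. Leave alone.
- beaker: Bystander: small glass beaker, 56 mm across, 70 mm high; origin at the centre of its underside. Leave alone.
- weight: Bystander: brass calibration weight with a knob, 30 mm diameter, 50 mm high; origin at the centre of its underside. Leave alone.
- spatula: Bystander: lab spatula with black handle, 180 mm long, lying along its own x; origin at the middle, at the bench. Leave alone.
- jar: Bystander: white jar with yellow label, 54 mm diameter, 60 mm high; origin at the centre of its underside. Leave alone.
- ring_stock: Bystander: solid steel cylinder, 50 mm diameter, 30 mm high; origin at the centre of its underside. Leave alone.
Not all that is in view belongs to the job. Leave any blue look-alike of the carrier alone.

How it is judged:
By the outcome, as a careful person would: the job done as asked, in the order asked, and still so for the second after the job is handed in, with the robot touching nothing.
It also fails if it takes over 59 s, if anything falls off the work surface, if the arm or the gripper's body presses on something with over 40 N, if the wrist force passes 120 N, or if a joint passes its speed limit or range.

ROBOT

A 6-joint arm with a two-finger parallel gripper is mounted at the origin on the work surface. World frame = base frame: x ahead of the robot, y to its left, z up, the work surface at z = 0. Lengths are in m, angles in degrees, forces in N, time in s.
With the tool pointing down it reaches from about 0.3 to 0.75 m from the base axis. Payload 8.5 kg.
Tool frame: the origin (TCP) lies between the finger pads; the fingertips stand 14 mm ahead of it and the grasp point (between the pads) lies 5 mm behind it; x points along the fingers, z is the direction in which the jaws open and shut, and the axes are right-handed (so a half turn about x gives the same grasp; the last joint's range is limited). The gripper opens to 85 mm and grips with 20 to 120 N. Pads are 22 mm wide; open, the fingers measure 114 mm over their backs; the gripper's body (76 mm by 85 mm) begins 54 mm behind the grasp point. The pads swing forward as they close: fully open they stand 13 mm farther back than shut.
Start: joints at [-80.632, 21.807, 74.336, -0, 83.858, -12.336], TCP at [0.203, -0.511, 0.245] pointing down, gripper open.
Joint ranges: [-178.18, 178.18], [-50.72, 133.34], [12.68, 142.11], [-81.47, 261.47], [9.98, 163.14], [-165.26, 165.26]. Speed limits (degrees/s): [136.94, 136.94, 180, 180, 180, 180].

INTERFACE

Orientations are given as a 3x3 rotation matrix whose columns are the frame's x, y, z axes.
In Python, from rig import env gives the robot as it stands.
- The arm moves only by the shell command python3 -m jog 'ROWS' [FORCE]. ROWS is JSON, a list of rows, each a list of 5 numbers: the opening, from -1 (shut) to 1 (fully open), so that 0 is half open, then the shift along the tool's x, y, z in m, then the turn about the tool's x in rad. In form: [[claw, dx, dy, dz, yaw], ...]. A call has 1 to 20 rows; each row is the pose to reach, as a shift and turn from the pose commanded when the call began, along the tool's axes at that moment; what a row does not reach only later rows make up. A row lasts 1/10 s, in which the tool goes at most 50 mm and 8.59 degrees, less where a joint would pass 70% of its speed; a pose out of reach is approached as far as the arm can. A call with a gripper value outside its range is refused whole. The fingers move at their own pace and stop on an object; FORCE is the grip in N (left out, the last holds). Time passes only in rows, so rows that repeat a pose let the fingers close. It gives the time, the measured TCP pose, the force and the opening at its end, in the units of the state.
- env.observe(): the state, without advancing time (a new reading comes with each control period).
- env.get_image(name): name is "scene" or "side" or "wrist"; returns the picture (400x640x3 uint8, red, green, blue); there is no depth.
- env.camera_model(name): a dict with "fx", "fy", "cx", "cy" (pixels), "origin" and "orientation" of the camera in the world. Camera axes: x right, y up, looking along -z (the intrinsics and any distortion apply to the point x, -y, -z); pixel columns grow to the right and rows downward; lengths in m; the calibration is good to about 2 mm. A picture is of the moment at which its call begins: read the wrist's pose just before it. camera_model takes no time and is no camera call; for the wrist camera it gives the pose at the moment of the call.
- env.close_job(): hands the job in, once; it reports no verdict.
The state is a dict: "time_s": time; "q": joint angles; "qvel": joint speeds; "joint_efforts": joint torques, N m; "position": TCP position; "tool_rot": TCP orientation; "ft_force": force on the tool from outside, world axes, zero at the start; "wrist_torque": the same for the moment, N m; "grip_width": finger opening in m.
Only numpy, scipy, OpenCV 4.12 (cv2) and the standard library are available. Lean on these libraries where they do the work, as an engineer would, in place of code of your own. Each camera call takes 0.05 s, during which the arm holds its last target.

## Working session

There is one attempt and no reset: what is moved stays moved. The work goes in short steps, Python scripts to look and compute and a shell command to move; the robot and the scene stay as the last step left them, time stands still between calls to the robot, and variables do not carry over. Pictures are saved under pics/ and viewed, and the job is handed in when it is done.

```bash
ls; mkdir -p pics; cat > h.py <<'E'
import numpy as np, cv2
from rig import env
def snap(n,f):
    im=env.get_image(n); cv2.imwrite('pics/'+f,im[:,:,::-1]); return im
E
python3 - <<'E'
from h import *
s=env.observe(); print(s)
for n in ["scene","side","wrist"]:
    print(n,env.camera_model(n)); snap(n,n+'0.png')
E
```

```text
pics
{'time_s': 0.0, 'q': array([-8.06327535e+01,  2.18432700e+01,  7.43877237e+01, -3.01638556e-04,
        8.38578787e+01, -1.23342022e+01]), 'qvel': array([-0.05374413, -0.07397625,  0.01235565,  0.03922904, -0.00569013,
        0.00812924]), 'joint_efforts': array([ 2.30955615e-03, -4.48455906e+01, -2.31281716e+01, -8.08249433e-05,
        4.66102618e-03,  6.62451299e-06]), 'position': array([ 0.20333653, -0.51072368,  0.24467292]), 'tool_rot': array([[-2.57627100e-04,  9.29123055e-01,  3.69770582e-01],
       [ 1.52957964e-03,  3.69770527e-01, -9.29121853e-01],
       [-9.99998797e-01,  3.26226584e-04, -1.51643061e-03]]), 'ft_force': array([ 0.06836265, -0.17337867,  0.05544555]), 'wrist_torque': array([0.02796847, 0.06370941, 0.01735873]), 'grip_width': 0.08591157360880299}
scene {'fx': 453.5083782611611, 'fy': 453.5083782611611, 'cx': 323.00479417332406, 'cy': 208.92916928353588, 'origin': array([ 1.18177371, -0.88312132,  0.93133137]), 'orientation': array([[ 0.79354296, -0.36670869,  0.48560715],
       [ 0.60844461,  0.49022894, -0.62407591],
       [-0.00920462,  0.7906961 ,  0.61213965]])}
side {'fx': 470.67543047160376, 'fy': 470.67543047160376, 'cx': 327.73218152007433, 'cy': 198.20489705539785, 'origin': array([ 0.39741888, -0.81883247,  0.82274979]), 'orientation': array([[ 0.99339074,  0.07353882, -0.08812989],
       [-0.11457219,  0.68165664, -0.72264614],
       [ 0.00693178,  0.72796722,  0.6855769 ]])}
wrist {'fx': 347.18379183460274, 'fy': 347.18379183460274, 'cx': 320.90373387106456, 'cy': 199.0842870222769, 'origin': array([ 0.26676478, -0.48640999,  0.37237118]), 'orientation': array([[ 0.37060774,  0.89538801,  0.24684045],
       [-0.92878786,  0.35777571,  0.09669358],
       [-0.00173525, -0.2650978 ,  0.96421997]])}
```

View pics/scene0.png

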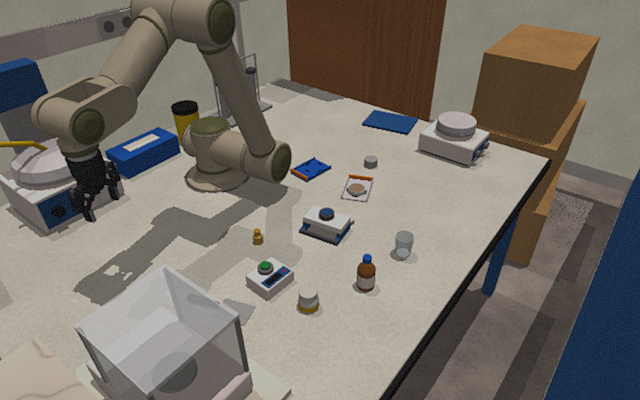

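View pics/side0.png

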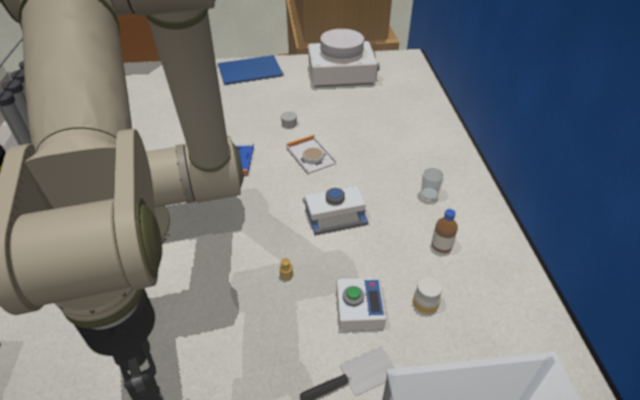

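View pics/wrist0.png

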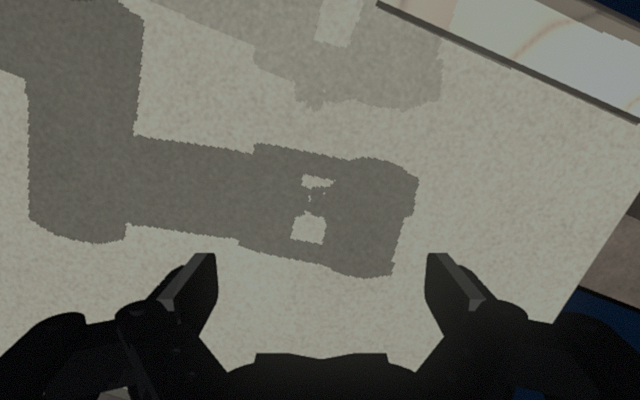

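The overviews show the carrier at about scene (358,187) / side (311,154), with its orange lip on the far side. The bridge is at side (336,208) and the console at (361,304). The blue look-alike is at scene (310,168) and the ring stock at side (289,119). I'll enlarge these areas to measure.

```bash
python3 - <<'E'
import cv2
for n,(x,y,w,h) in {'side':(270,100,120,90),'scene':(285,145,120,90)}.items():
    im=cv2.imread(f'pics/{n}0.png')[y:y+h,x:x+w]
    cv2.imwrite(f'pics/{n}0c.png',cv2.resize(im,None,fx=6.5,fy=6.5,interpolation=cv2.INTER_CUBIC))
im=cv2.imread('pics/side0.png')[170:350,290:410]
cv2.imwrite('pics/side0d.png',cv2.resize(im,None,fx=3.3,fy=3.3,interpolation=cv2.INTER_CUBIC))
E
```

```text
(no output)
```

View pics/side0c.png

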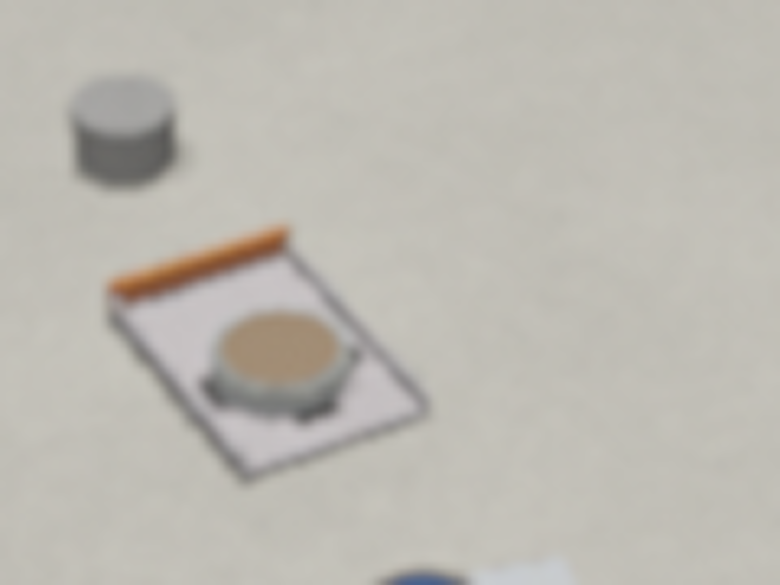

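View pics/scene0c.png

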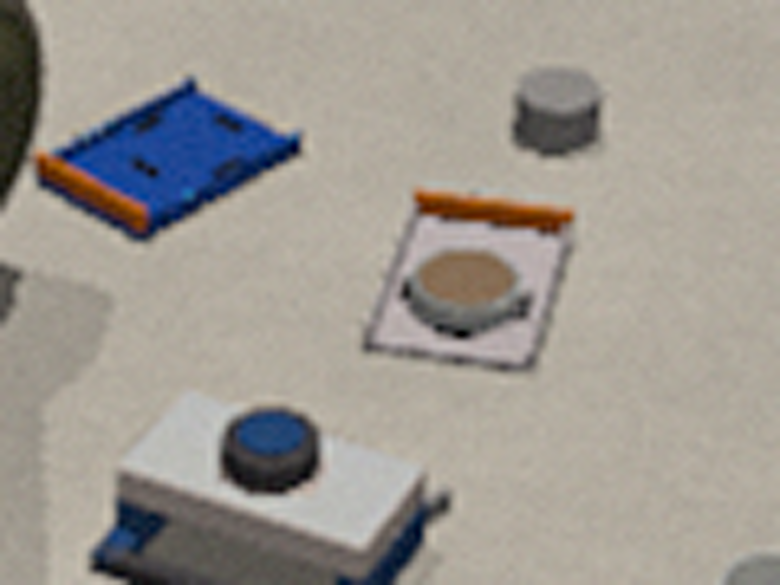

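View pics/side0d.png

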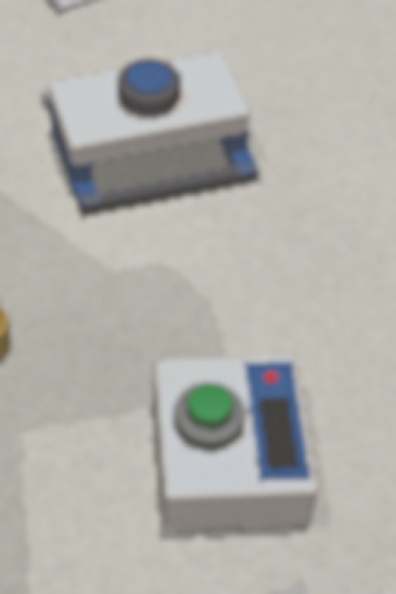

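```bash
cat >> h.py <<'E'
from scipy.optimize import least_squares
def project(cam,P):
    R=np.asarray(cam['orientation']); P=np.atleast_2d(P)
    p=(P-cam['origin'])@R
    return np.c_[cam['fx']*p[:,0]/-p[:,2]+cam['cx'], -cam['fy']*p[:,1]/-p[:,2]+cam['cy']]
def fit(obs,x0):
    """obs: list of (cam, own xyz (mm), uv); returns x,y,theta"""
    def w(p,o):
        c,s=np.cos(p[2]),np.sin(p[2]); a=np.asarray(o)/1000.
        return np.array([p[0]+c*a[0]-s*a[1],p[1]+s*a[0]+c*a[1],a[2]])
    f=lambda p:np.concatenate([(project(c,w(p,o))[0]-uv) for c,o,uv in obs])
    r=least_squares(f,x0,loss='soft_l1')
    print('xy(mm),deg',np.round(r.x[:2]*1000,1),np.round(np.degrees(r.x[2]),2)); print('resid',np.round(r.fun.reshape(-1,2) if r.fun.size==2*len(obs) else r.fun,1).tolist())
    return r.x
E
python3 - <<'E'
from h import *
S=env.camera_model('side'); C=env.camera_model('scene')
def cr(x,y,k,u,v): return np.array([x+(u+.5)/k-.5, y+(v+.5)/k-.5])
s=lambda u,v:cr(270,100,6.5,u,v); c=lambda u,v:cr(285,145,6.5,u,v); d=lambda u,v:cr(290,170,3.3,u,v)
print('carrier')
fit([(S,(-65,-45,20),s(110,285)),(S,(-65,45,20),s(288,227)),(S,(65,-45,0),s(246,482)),(S,(65,45,0),s(425,417)),(S,(15,0,21),s(280,348)),
 (C,(-65,-45,20),c(416,193)),(C,(-65,45,20),c(573,212)),(C,(65,-45,0),c(370,350)),(C,(65,45,0),c(533,370)),(C,(15,0,21),c(467,279))],[.38,.25,-1.4])
print('bridge')
fit([(S,(-35,-67,48),d(50,92)),(S,(-35,67,48),d(227,57)),(S,(35,-67,48),d(73,149)),(S,(35,67,48),d(247,112)),(S,(0,0,68),d(149,77)),
 (C,(0,0,68),c(278,435)),(C,(-35,-67,48),c(190,393)),(C,(-35,67,48),c(425,465)),(C,(35,-67,48),c(120,467)),(C,(35,67,48),c(362,548))],[.4,.05,-1.5])
print('console')
fit([(S,(-15,0,50),d(210,403)),(S,(-45,50,40),d(156,360)),(S,(-45,-50,40),d(165,493)),(S,(45,-50,40),d(313,488)),(S,(45,50,40),d(292,362))],[.4,-.2,0])
print('ring')
fit([(S,(0,0,30),s(122,104)),(C,(0,0,30),c(557,91))],[.35,.35,0])
fit([(C,(0,0,20),c(170,160))],[.25,.35,0])
E
```

```text
carrier
xy(mm),deg [474.3 225.4] -66.83
resid [[-1.1, -0.5], [-0.6, -0.6], [-0.4, 0.5], [0.9, 0.2], [0.1, -0.1], [0.2, -0.3], [0.5, -0.0], [-0.5, 0.6], [0.2, 1.2], [0.4, 0.2]]
bridge
xy(mm),deg [514.1  -7.8] -81.09
resid [[-0.4, -2.9], [-1.3, -1.9], [-0.3, -0.3], [1.8, 0.4], [0.4, 0.2], [-0.9, 0.2], [-0.5, -0.3], [0.8, 0.8], [-0.8, 0.3], [0.4, 0.9]]
console
xy(mm),deg [ 529.3 -284. ] -4.25
resid [[-0.5, 2.2], [-0.8, -1.7], [-0.7, 0.3], [1.4, 0.3], [1.5, -3.6]]
ring
xy(mm),deg [422.1 389.8] 0.0
resid [[-0.2, 0.2], [0.3, 0.1]]
xy(mm),deg [276.1 209.5] 0.0
resid [[0.0, 0.0]]
```

```bash
python3 -m jog '[[-1,-0.055,0.476,-0.5,0.22],[-1,-0.055,0.476,-0.5,0.22],[-1,-0.055,0.476,-0.5,0.22],[-1,-0.055,0.476,-0.5,0.22],[-1,-0.055,0.476,-0.5,0.22],[-1,-0.055,0.476,-0.5,0.22],[-1,-0.055,0.476,-0.5,0.22],[-1,-0.055,0.476,-0.5,0.22],[-1,-0.055,0.476,-0.5,0.22],[-1,-0.055,0.476,-0.5,0.22],[-1,-0.055,0.476,-0.5,0.22],[-1,-0.055,0.476,-0.5,0.22],[-1,-0.055,0.476,-0.5,0.22],[-1,-0.055,0.476,-0.5,0.22],[-1,-0.055,0.476,-0.5,0.22],[-1,-0.055,0.476,-0.5,0.22],[-1,-0.055,0.476,-0.5,0.22]]'
python3 - <<'E'
from h import *
s=env.observe(); print(s['time_s'],s['q'],s['qvel'],s['position'],s['tool_rot'],s['ft_force'])
import json
m=env.camera_model('wrist'); snap('wrist','w1.png')
np.savez('w1.npz',**m)
E
```

```text
time_s: 1.85
position: [0.4604, 0.1288, 0.3001]
tool_rot: [[-0.001, 0.988, 0.157], [-0.0, 0.157, -0.988], [-1.0, -0.001, 0.0]]
ft_force: [-0.3, -0.3, -0.8]
grip_width: -0.0001
1.85 [ 1.40726564e+00  1.23913929e+01  7.89279688e+01 -1.58187888e-02
  8.87176949e+01  8.23595095e+01] [-0.84537622 -0.36180379  0.0993527   0.04241079 -0.07596156  0.18439126] [0.46040966 0.12877881 0.30013814] [[-6.39783333e-04  9.87556407e-01  1.57263901e-01]
 [-2.91821227e-04  1.57263742e-01 -9.87556596e-01]
 [-9.99999753e-01 -6.77715195e-04  1.87575201e-04]] [-0.33812674 -0.27395836 -0.7910909 ]
```

View pics/w1.png

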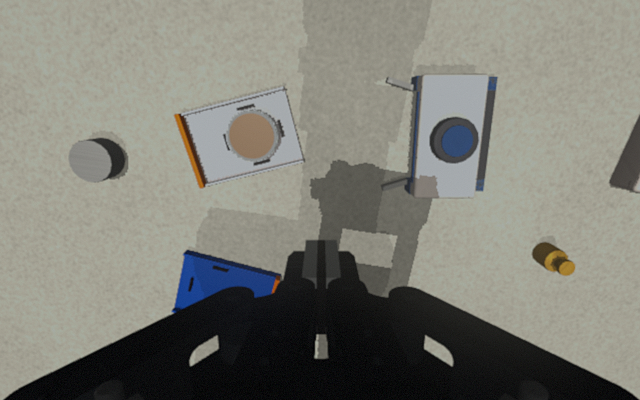

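The wrist view shows the carrier at (240,137) with its lip on the left, the bridge at (453,136) with its guide strips at (400,85) and (397,183), and the ring stock at (92,160). I'll enlarge it.

```bash
python3 - <<'E'
import cv2
im=cv2.imread('pics/w1.png')
for n,(x,y,w,h) in {'a':(165,75,150,120),'b':(375,60,130,145)}.items():
    k=5.2 if n=='a' else 4
    cv2.imwrite(f'pics/w1{n}.png',cv2.resize(im[y:y+h,x:x+w],None,fx=k,fy=k,interpolation=cv2.INTER_CUBIC))
E
```

```text
(no output)
```

View pics/w1a.png

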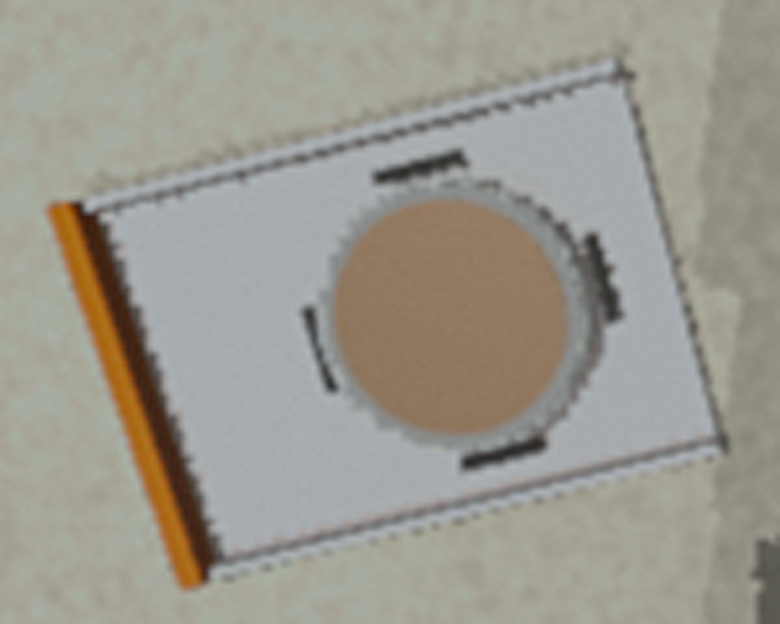

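View pics/w1b.png

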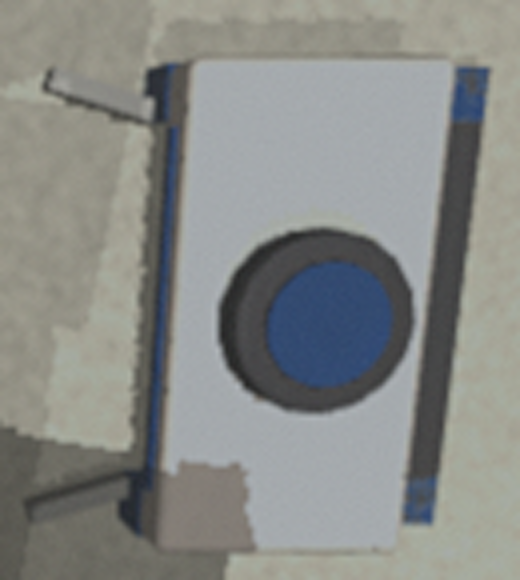

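```bash
python3 - <<'E'
from h import *
W=dict(np.load('w1.npz')); S=env.camera_model('side'); C=env.camera_model('scene')
def cr(x,y,k,u,v): return np.array([x+(u+.5)/k-.5, y+(v+.5)/k-.5])
a=lambda u,v:cr(165,75,5.2,u,v); b=lambda u,v:cr(375,60,4,u,v)
s=lambda u,v:cr(270,100,6.5,u,v); c=lambda u,v:cr(285,145,6.5,u,v)
print('carrier')
car=fit([(W,(-65,45,20),a(50,207)),(W,(-65,-45,20),a(185,589)),(W,(65,45,14),a(619,58)),(W,(65,-45,14),a(724,443)),(W,(15,0,21),a(450,315))],[.47,.22,-1.2])
print('bridge')
br=fit([(W,(-35,67,48),b(190,60)),(W,(35,67,48),b(455,60)),(W,(-35,-67,48),b(158,550)),(W,(35,-67,48),b(395,549)),(W,(0,0,68),b(331,323)),(W,(-64,61,12),b(48,92)),(W,(-64,-61,12),b(27,500))],[.51,-.01,-1.4])
print('ring'); fit([(W,(0,0,30),(91,160))],[.4,.4,0])
c,s=np.cos(br[2]),np.sin(br[2]); R=np.array([[c,-s],[s,c]])
print('carrier in bridge mm',R.T@(car[:2]-br[:2])*1000, np.degrees(car[2]-br[2]))
g=br[:2]+R@[-.015,0]; print('goal',g)
u=lambda t:np.array([np.cos(t),np.sin(t)])
print('lip start',car[:2]-.065*u(car[2]),'lip goal',g-.065*u(br[2]))
E
```

```text
carrier
xy(mm),deg [474. 226.] -66.54
resid [[-0.8, -0.3], [-0.2, 0.5], [-0.2, -1.1], [0.3, 1.2], [0.9, 0.0]]
bridge
xy(mm),deg [513.1  -3.9] -80.79
resid [[-0.5, -1.4], [1.1, -1.5], [-1.4, 1.4], [1.1, 1.6], [-1.2, 0.4], [0.2, -1.1], [0.6, 1.5]]
ring
xy(mm),deg [423.6 390.9] 0.0
resid [[0.0, -0.0]]
carrier in bridge mm [-233.17330976   -1.79412842] 14.249711134227123
goal [0.51069372 0.01091158]
lip start [0.44812559 0.28561202] lip goal [0.50029002 0.07507359]
```

```bash
python3 -m jog '[[0.1,0.1,0.005,-0.186,-1.822],[0.1,0.2,0.005,-0.186,-1.822],[0.1,0.2,0.005,-0.186,-1.822],[0.1,0.2,0.005,-0.186,-1.822],[0.1,0.2,0.005,-0.186,-1.822],[0.1,0.2,0.005,-0.186,-1.822],[0.1,0.2,0.005,-0.186,-1.822],[0.1,0.2,0.005,-0.186,-1.822],[0.1,0.2,0.005,-0.186,-1.822],[0.1,0.2,0.005,-0.186,-1.822],[0.1,0.2,0.005,-0.186,-1.822],[0.1,0.2,0.005,-0.186,-1.822],[0.1,0.2,0.005,-0.186,-1.822],[0.1,0.2,0.005,-0.186,-1.822],[0.1,0.2,0.005,-0.186,-1.822]]'
python3 - <<'E'
from h import *
s=env.observe(); print(s['time_s'],s['q'],s['position'],s['tool_rot'],s['ft_force'])
m=env.camera_model('wrist'); snap('wrist','w2.png')
np.savez('w2.npz',**m)
im=snap('side','s2.png')
cv2.imwrite('pics/s2c.png',cv2.resize(im[60:230,230:420,::-1],None,fx=3.5,fy=3.5,interpolation=cv2.INTER_CUBIC))
E
```

```text
time_s: 3.4
position: [0.4365, 0.3136, 0.1004]
tool_rot: [[0.0, -0.395, 0.919], [0.0, 0.919, 0.395], [-1.0, 0.0, 0.0]]
ft_force: [-0.4, 0.5, 0.8]
grip_width: 0.0472
3.4 [ 2.30660561e+01  2.92298650e+01  8.86029454e+01  4.16713963e-04
  6.21602446e+01 -2.13114175e-01] [0.43646813 0.31357552 0.10043938] [[ 1.09003193e-04 -3.95208459e-01  9.18591455e-01]
 [ 5.34075536e-05  9.18591462e-01  3.95208456e-01]
 [-9.99999993e-01  5.98073892e-06  1.21236519e-04]] [-0.41985106  0.46948296  0.84248783]
```

View pics/w2.png

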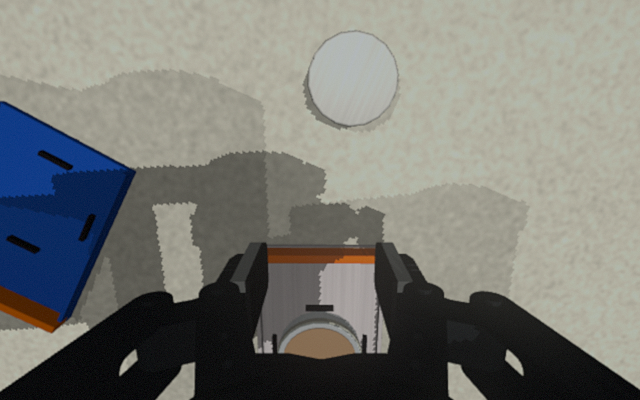

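View pics/s2c.png

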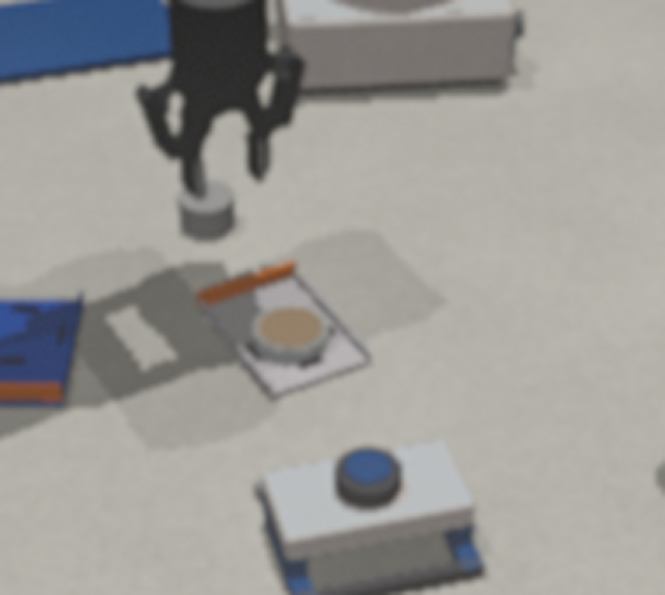

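The wrist view shows the lip's rear edge level at about row 248 and centred at column 320, so the tool is squared to the lip. I'll descend behind it.

```bash
python3 -m jog '[[0.1,0.03,0,0,0],[0.1,0.06,0,0,0],[0.1,0.072,0,0,0],[0.1,0.08,0,0,0],[0.1,0.08,0,0,0]]'
python3 - <<'E'
from h import *
s=env.observe(); print(s['time_s'],s['position'],s['ft_force'])
m=env.camera_model('wrist'); snap('wrist','w3.png')
np.savez('w3.npz',**m)
im=snap('side','s3.png')
cv2.imwrite('pics/s3c.png',cv2.resize(im[80:190,250:360,::-1],None,fx=5.4,fy=5.4,interpolation=cv2.INTER_CUBIC))
# where do shut pads' bottom tips project
E
```

```text
time_s: 4.0
position: [0.4363, 0.314, 0.0201]
tool_rot: [[-0.001, -0.398, 0.917], [-0.0, 0.917, 0.398], [-1.0, 0.0, -0.001]]
ft_force: [-0.4, -0.3, 0.6]
grip_width: 0.047
4.0 [0.43630325 0.31403858 0.02010557] [-0.41034862 -0.33241416  0.5940764 ]
```

View pics/w3.png

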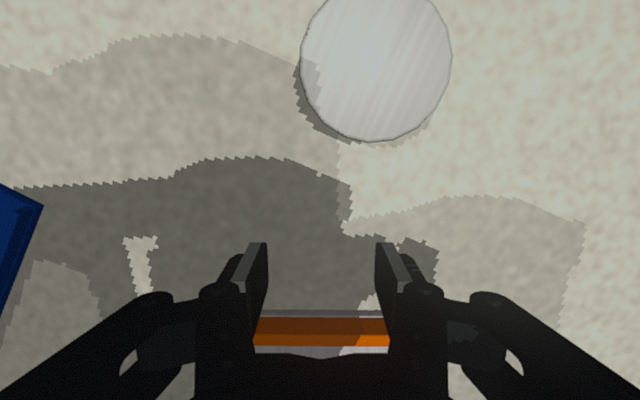

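View pics/s3c.png

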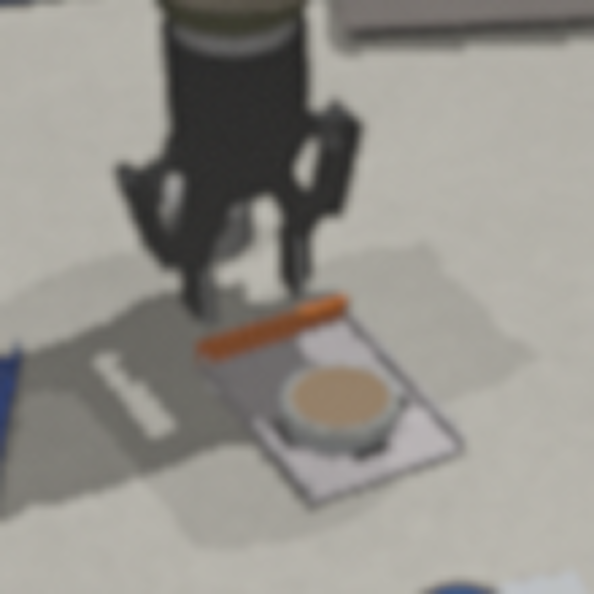

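```bash
python3 - <<'E'
from h import *
S=env.camera_model('side'); s=env.observe(); R=s['tool_rot']; p=s['position']
W=env.camera_model('wrist')
for d in (0,5,9,14):
  for z in (-30,30):
    P=p+R@np.array([d,-11,z])/1000
    uv=project(S,P)[0]; print(d,z,P.round(4),((uv-[250,80])*5.4).round(0), project(W,p+R@np.array([d,11,z/30*23.5])/1000).round(0),project(W,p+R@np.array([d,-11,z/30*23.5])/1000).round(0))
E
```

```text
0 -30 [0.4136 0.2922 0.0211] [201. 310.] [[260. 249.]] [[262. 298.]]
0 30 [0.4687 0.3161 0.0212] [300. 277.] [[378. 249.]] [[376. 298.]]
5 -30 [0.4137 0.2922 0.0161] [201. 317.] [[262. 244.]] [[264. 292.]]
5 30 [0.4687 0.3162 0.0162] [300. 285.] [[376. 244.]] [[374. 292.]]
9 -30 [0.4137 0.2922 0.0121] [202. 323.] [[263. 240.]] [[265. 287.]]
9 30 [0.4687 0.3162 0.0122] [300. 291.] [[375. 240.]] [[373. 287.]]
14 -30 [0.4137 0.2922 0.0071] [202. 331.] [[265. 236.]] [[267. 281.]]
14 30 [0.4687 0.3162 0.0072] [301. 298.] [[373. 236.]] [[371. 281.]]
```

```bash
cat > plan.py <<'E'
from h import *
br=np.array([.5131,-.0039,np.radians(-80.8)])
def Rm(t): return np.array([[np.cos(t),-np.sin(t)],[np.sin(t),np.cos(t)]])
def tobr(c): return np.r_[Rm(br[2]).T@(np.array(c[:2])-br[:2]),c[2]-br[2]]
def rows(car,xs,L,off=.011,y1=0.,lat=0.):
    """car world pose (x,y,th), xs bridge-x of carrier origin to visit; prints rows rel. to present tool"""
    s=env.observe(); R=s['tool_rot']; p=s['position'][:2]; a0=np.arctan2(R[1,1],R[0,1])
    x0,y0,t0=tobr(car); m0=np.tan(t0); print('start in bridge',x0*1e3,y0*1e3,np.degrees(t0))
    for x in xs:
        u=(x-x0)/L
        if u<0: y,m=y0+m0*(x-x0),m0
        elif u<1:
            y=y0*(2*u**3-3*u**2+1)+L*m0*(u**3-2*u**2+u)+y1*(3*u*u-2*u**3); m=(y0*(6*u*u-6*u)+L*m0*(3*u*u-4*u+1)+y1*(6*u-6*u*u))/L
        else: y,m=y1,0
        t=np.arctan(m); q=np.array([x,y])-(.065+off)*np.array([np.cos(t),np.sin(t)])+lat*np.array([-np.sin(t),np.cos(t)])
        w=br[:2]+Rm(br[2])@q; ang=t+br[2]+np.pi
        d=R[:2,1:].T@(w-p); print('x%4.0f y%5.1f th%5.1f [0.1,0,%.4f,%.4f,%.4f]'%(x*1e3,y*1e3,np.degrees(t),d[0],d[1],-((ang-a0+np.pi)%(2*np.pi)-np.pi)))
E
python3 - <<'E'
from plan import *
rows([.474,.226,np.radians(-66.54)],np.r_[-.249,-.241,-.237,-.233,-.230,-.226,-.222,-.217,-.212,-.207,-.202,-.197,-.192,-.187,-.182,-.177,-.173,-.170],.140)
E
```

```text
start in bridge -233.19398177903068 -1.8403429140010035 14.259999999999991
x-249 y -5.9 th 14.3 [0.1,0,-0.0035,-0.0010,0.0004]
x-241 y -3.8 th 14.3 [0.1,0,-0.0118,-0.0010,0.0004]
x-237 y -2.8 th 14.3 [0.1,0,-0.0159,-0.0010,0.0004]
x-233 y -1.8 th 14.2 [0.1,0,-0.0200,-0.0009,0.0016]
x-230 y -1.1 th 13.1 [0.1,0,-0.0231,0.0005,0.0202]
x-226 y -0.2 th 11.7 [0.1,0,-0.0273,0.0022,0.0444]
x-222 y  0.6 th 10.4 [0.1,0,-0.0314,0.0037,0.0677]
x-217 y  1.4 th  8.8 [0.1,0,-0.0367,0.0054,0.0957]
x-212 y  2.2 th  7.3 [0.1,0,-0.0419,0.0069,0.1221]
x-207 y  2.7 th  5.9 [0.1,0,-0.0471,0.0081,0.1470]
x-202 y  3.2 th  4.5 [0.1,0,-0.0524,0.0090,0.1703]
x-197 y  3.5 th  3.3 [0.1,0,-0.0576,0.0097,0.1919]
x-192 y  3.8 th  2.1 [0.1,0,-0.0628,0.0102,0.2119]
x-187 y  3.9 th  1.1 [0.1,0,-0.0680,0.0105,0.2301]
x-182 y  4.0 th  0.2 [0.1,0,-0.0731,0.0105,0.2466]
x-177 y  3.9 th -0.7 [0.1,0,-0.0783,0.0103,0.2614]
x-173 y  3.9 th -1.3 [0.1,0,-0.0823,0.0101,0.2719]
x-170 y  3.8 th -1.7 [0.1,0,-0.0854,0.0098,0.2791]
```

```bash
python3 -m jog '[[0.1,0.006,-0.004,-0.001,0],[0.1,0.006,-0.012,-0.001,0],[0.1,0.006,-0.016,-0.001,0],[0.1,0.006,-0.018,-0.001,0],[0.1,0.006,-0.020,-0.001,0.002],[0.1,0.006,-0.0215,-0.0002,0.011],[0.1,0.006,-0.0231,0.0005,0.020],[0.1,0.006,-0.0252,0.0014,0.032],[0.1,0.006,-0.0273,0.0022,0.044],[0.1,0.006,-0.0294,0.003,0.056],[0.1,0.006,-0.0314,0.0037,0.068],[0.1,0.006,-0.034,0.0046,0.082],[0.1,0.006,-0.0367,0.0054,0.096],[0.1,0.006,-0.0393,0.0062,0.109],[0.1,0.006,-0.0419,0.0069,0.122],[0.1,0.006,-0.0445,0.0075,0.135],[0.1,0.006,-0.0471,0.0081,0.147],[0.1,0.006,-0.0495,0.0086,0.159],[0.1,0.006,-0.051,0.0088,0.165],[0.1,0.006,-0.0515,0.0089,0.167]]'
python3 - <<'E'
from h import *
s=env.observe(); print(s['time_s'],s['position'],s['ft_force'])
m=env.camera_model('wrist'); snap('wrist','w4.png')
np.savez('w4.npz',**m)
im=snap('side','s4.png')
cv2.imwrite('pics/s4c.png',cv2.resize(im[100:220,260:400,::-1],None,fx=5,fy=5,interpolation=cv2.INTER_CUBIC))
im=snap('scene','c4.png')
cv2.imwrite('pics/c4c.png',cv2.resize(im[140:240,290:420,::-1],None,fx=5,fy=5,interpolation=cv2.INTER_CUBIC))
E
```

```text
time_s: 6.1
position: [0.4651, 0.2702, 0.0143]
tool_rot: [[0.0, -0.24, 0.971], [-0.0, 0.971, 0.24], [-1.0, -0.0, -0.0]]
ft_force: [-0.4, 2.3, 1.0]
grip_width: 0.0467
6.1 [0.46505778 0.27016811 0.01432668] [-0.41152449  2.33727806  0.97011872]
```

View pics/w4.png

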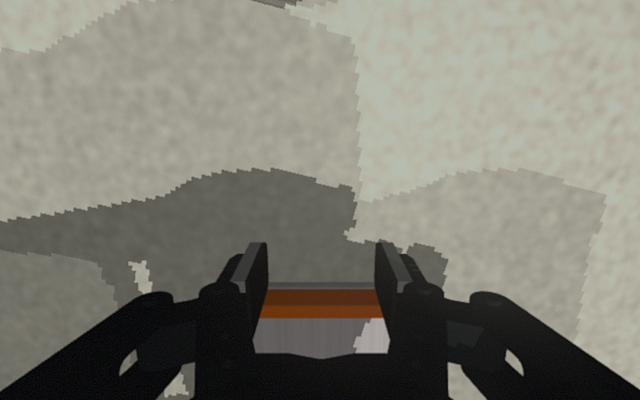

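View pics/s4c.png

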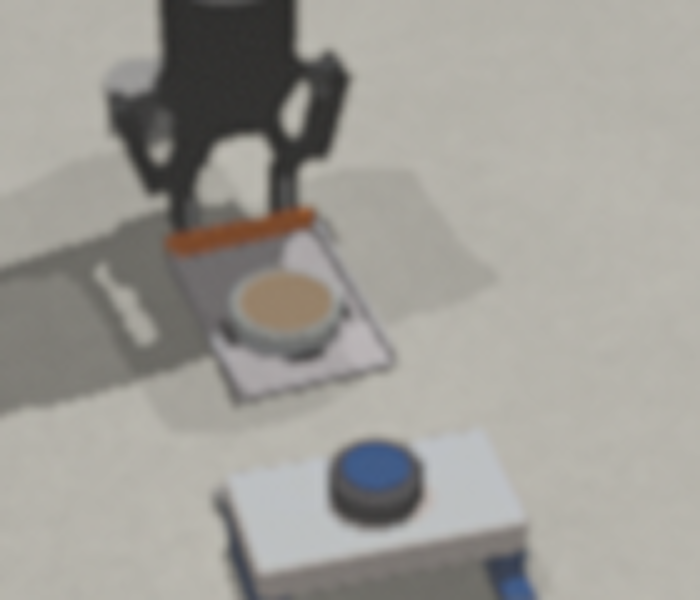

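View pics/c4c.png

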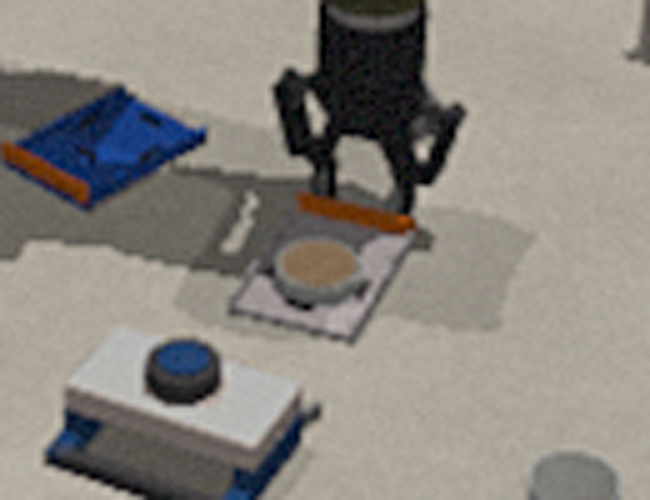

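```bash
python3 - <<'E'
from plan import *
S=env.camera_model('side'); C=env.camera_model('scene')
s=lambda u,v:np.array([260+(u+.5)/5-.5,100+(v+.5)/5-.5]); c=lambda u,v:np.array([290+(u+.5)/5-.5,140+(v+.5)/5-.5])
f=fit([(S,(-65,-45,20),s(167,238)),(S,(-65,45,20),s(312,208)),(S,(65,-45,0),s(240,404)),(S,(65,45,0),s(392,367)),(S,(15,0,21),s(289,300)),
(C,(-65,-45,20),c(300,195)),(C,(-65,45,20),c(414,220)),(C,(65,-45,0),c(232,312)),(C,(65,45,0),c(350,343)),(C,(15,0,21),c(320,264))],[.48,.19,-1.3])
o=env.observe(); R=o['tool_rot']; h=np.arctan2(-R[1,1],-R[0,1]); p=o['position'][:2]
print('tool heading',np.degrees(h)); u=np.array([np.cos(h),np.sin(h)])
pred=p+.076*u; print('pred from tool',pred,'diff mm along,lat',Rm(h).T@(f[:2]-pred)*1e3)
print(tobr(np.r_[pred,h])*[1e3,1e3,57.3],tobr(f)*[1e3,1e3,57.3])
E
```

```text
xy(mm),deg [484.4 194.7] -76.14
resid [[-0.9, -0.3], [0.2, -0.8], [-0.6, 0.5], [0.6, 0.4], [-0.7, 0.4], [-0.0, -0.5], [1.0, 0.0], [-0.2, 0.5], [1.1, 0.6], [-0.1, 0.3]]
tool heading -76.07656592107267
pred from tool [0.4832551  0.19639279] diff mm along,lat [1.88997921 0.71539469]
[-202.48791711    2.56206501    4.72378201] [-200.66326665    3.43066254    4.66145602]
```

```bash
python3 - <<'E'
from plan import *
o=env.observe(); R=o['tool_rot']; h=np.arctan2(-R[1,1],-R[0,1]); p=o['position'][:2]; u=np.array([np.cos(h),np.sin(h)])
rows(np.r_[p+.077*u,h],np.r_[-.2015:-.131:.004],.100,off=.012,lat=0)
E
```

```text
start in bridge -201.49131332386227 2.6444111410782836 4.723434078927324
x-202 y  2.6 th  4.7 [0.1,0,0.0000,-0.0000,-0.0000]
x-198 y  2.9 th  3.6 [0.1,0,-0.0040,0.0014,0.0188]
x-194 y  3.2 th  2.6 [0.1,0,-0.0081,0.0026,0.0363]
x-190 y  3.3 th  1.7 [0.1,0,-0.0121,0.0037,0.0526]
x-186 y  3.4 th  0.8 [0.1,0,-0.0162,0.0046,0.0676]
x-182 y  3.4 th  0.1 [0.1,0,-0.0202,0.0054,0.0814]
x-178 y  3.4 th -0.6 [0.1,0,-0.0243,0.0060,0.0938]
x-174 y  3.3 th -1.3 [0.1,0,-0.0284,0.0064,0.1049]
x-169 y  3.2 th -1.8 [0.1,0,-0.0324,0.0068,0.1147]
x-165 y  3.1 th -2.3 [0.1,0,-0.0365,0.0069,0.1232]
x-161 y  2.9 th -2.7 [0.1,0,-0.0405,0.0070,0.1304]
x-157 y  2.7 th -3.1 [0.1,0,-0.0446,0.0069,0.1363]
x-153 y  2.5 th -3.3 [0.1,0,-0.0486,0.0067,0.1409]
x-149 y  2.2 th -3.5 [0.1,0,-0.0526,0.0064,0.1442]
x-145 y  2.0 th -3.7 [0.1,0,-0.0566,0.0059,0.1462]
x-141 y  1.7 th -3.7 [0.1,0,-0.0605,0.0054,0.1469]
x-137 y  1.5 th -3.7 [0.1,0,-0.0645,0.0048,0.1463]
x-133 y  1.2 th -3.5 [0.1,0,-0.0684,0.0041,0.1444]
```

```bash
python3 -m jog '[[0.1,0,-0.002,0.0007,0.009],[0.1,0,-0.005,0.0016,0.022],[0.1,0,-0.008,0.0026,0.036],[0.1,0,-0.012,0.0037,0.053],[0.1,0,-0.016,0.0046,0.068],[0.1,0,-0.020,0.0054,0.081],[0.1,0,-0.024,0.006,0.094],[0.1,0,-0.028,0.0064,0.105],[0.1,0,-0.032,0.0068,0.115],[0.1,0,-0.036,0.007,0.123],[0.1,0,-0.040,0.007,0.130],[0.1,0,-0.0445,0.0069,0.136],[0.1,0,-0.0485,0.0067,0.141],[0.1,0,-0.0525,0.0064,0.144],[0.1,0,-0.0565,0.0059,0.146],[0.1,0,-0.0605,0.0054,0.147],[0.1,0,-0.063,0.005,0.147],[0.1,0,-0.0645,0.0048,0.146],[0.1,0,-0.065,0.0047,0.146]]'
python3 - <<'E'
from h import *
s=env.observe(); print(s['time_s'],s['position'],s['ft_force'])
im=snap('side','s5.png')
cv2.imwrite('pics/s5c.png',cv2.resize(im[110:250,270:400,::-1],None,fx=4.2,fy=4.2,interpolation=cv2.INTER_CUBIC))
im=snap('scene','c5.png')
cv2.imwrite('pics/c5c.png',cv2.resize(im[140:255,280:410,::-1],None,fx=5,fy=5,interpolation=cv2.INTER_CUBIC))
snap('wrist','w5.png')
E
```

```text
time_s: 8.15
position: [0.4852, 0.2083, 0.0143]
tool_rot: [[0.0, -0.097, 0.995], [0.0, 0.995, 0.097], [-1.0, 0.0, 0.0]]
ft_force: [-0.4, 0.5, -0.2]
grip_width: 0.0472
8.15 [0.48518249 0.20827566 0.01433213] [-0.43346617  0.52055887 -0.15270278]
```

View pics/s5c.png

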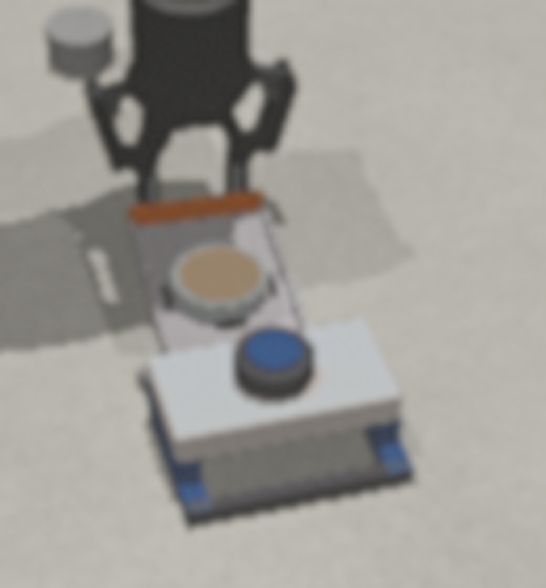

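View pics/c5c.png

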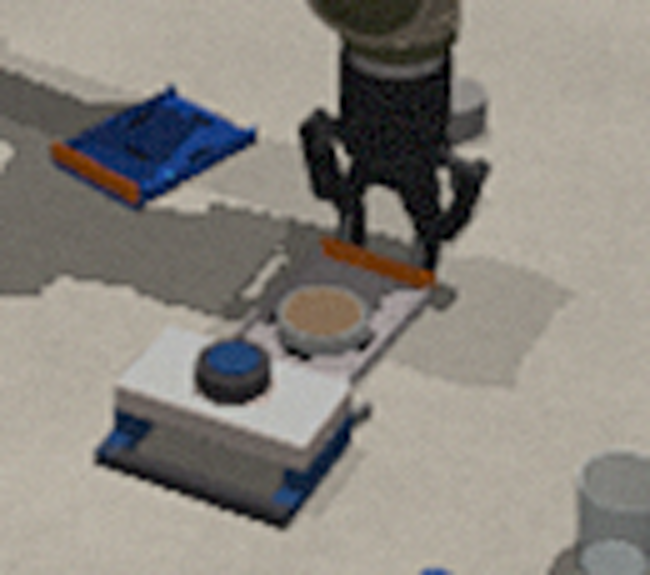

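View pics/w5.png

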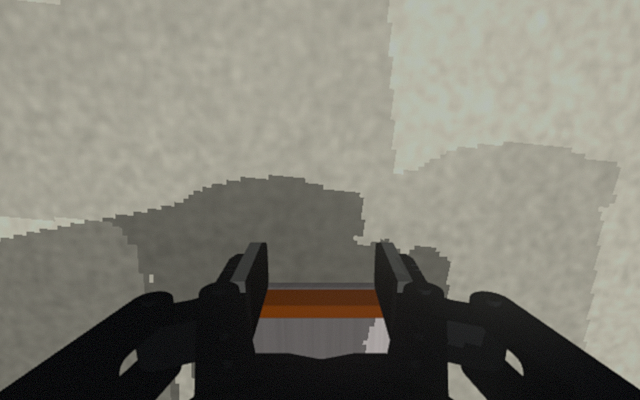

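```bash
python3 - <<'E'
from plan import *
S=env.camera_model('side'); C=env.camera_model('scene')
s=lambda u,v:np.array([270+(u+.5)/4.2-.5,110+(v+.5)/4.2-.5]); c=lambda u,v:np.array([280+(u+.5)/5-.5,140+(v+.5)/5-.5])
f=fit([(S,(-65,-45,20),s(130,208)),(S,(-65,45,20),s(262,194)),(S,(15,0,21),s(220,274)),
(C,(-65,-45,20),c(322,239)),(C,(-65,45,20),c(435,272)),(C,(15,0,21),c(321,312))],[.48,.13,-1.4])
b=fit([(S,(-35,-67,48),s(147,360)),(S,(-35,67,48),s(367,320)),(S,(35,-67,48),s(174,438)),(S,(35,67,48),s(400,395)),(S,(0,0,68),s(275,352)),
(C,(-35,-67,48),c(170,327)),(C,(-35,67,48),c(352,380)),(C,(35,-67,48),c(117,390)),(C,(35,67,48),c(306,452)),(C,(0,0,68),c(235,357))],br)
o=env.observe(); R=o['tool_rot']; h=np.arctan2(-R[1,1],-R[0,1]); p=o['position'][:2]
print('tool heading',np.degrees(h)); u=np.array([np.cos(h),np.sin(h)])
pred=p+.077*u; print('pred from tool',pred,'diff mm along,lat',Rm(h).T@(f[:2]-pred)*1e3)
print(tobr(np.r_[pred,h])*[1e3,1e3,57.3],tobr(f)*[1e3,1e3,57.3])
print('with refit bridge',Rm(b[2]).T@(f[:2]-b[:2])*1e3)
E
```

```text
xy(mm),deg [493.5 129. ] -84.5
resid [[-0.8, 0.1], [-0.0, -0.7], [-0.2, 0.7], [0.2, -0.3], [0.5, 1.0], [0.2, 0.7]]
xy(mm),deg [513.6  -7.6] -80.9
resid [[-0.4, -0.7], [-0.1, -0.8], [0.3, 0.6], [1.2, 0.2], [-0.1, -0.3], [-0.4, -0.4], [0.7, 1.1], [-0.8, -0.9], [-0.2, -0.3], [-0.2, 0.6]]
tool heading -84.4354791538032
pred from tool [0.49269896 0.13172018] diff mm along,lat [2.80825557 0.54254738]
[-137.13733754    1.54450586   -3.63574695] [-134.30033102    1.90789414   -3.69609385]
with refit bridge [-137.99710216    1.77718081]
```

```bash
python3 - <<'E'
from plan import *
o=env.observe(); R=o['tool_rot']; h=np.arctan2(-R[1,1],-R[0,1]); p=o['position'][:2]; u=np.array([np.cos(h),np.sin(h)])
rows(np.r_[p+.077*u,h],np.r_[-.137:-.06:.004],.055,off=.012,lat=0)
E
```

```text
start in bridge -137.13733753891734 1.544505864106069 -3.6354791538032036
x-137 y  1.5 th -3.6 [0.1,0,-0.0001,-0.0000,-0.0002]
x-133 y  1.3 th -3.3 [0.1,0,-0.0041,-0.0005,-0.0063]
x-129 y  1.1 th -2.9 [0.1,0,-0.0082,-0.0009,-0.0121]
x-125 y  0.9 th -2.6 [0.1,0,-0.0122,-0.0013,-0.0178]
x-121 y  0.7 th -2.3 [0.1,0,-0.0162,-0.0016,-0.0232]
x-117 y  0.6 th -2.0 [0.1,0,-0.0202,-0.0019,-0.0283]
x-113 y  0.4 th -1.7 [0.1,0,-0.0242,-0.0021,-0.0333]
x-109 y  0.3 th -1.5 [0.1,0,-0.0282,-0.0024,-0.0380]
x-105 y  0.2 th -1.2 [0.1,0,-0.0322,-0.0025,-0.0424]
x-101 y  0.2 th -1.0 [0.1,0,-0.0362,-0.0027,-0.0466]
x -97 y  0.1 th -0.7 [0.1,0,-0.0402,-0.0028,-0.0506]
x -93 y  0.0 th -0.5 [0.1,0,-0.0443,-0.0029,-0.0544]
x -89 y  0.0 th -0.3 [0.1,0,-0.0483,-0.0029,-0.0579]
x -85 y  0.0 th -0.1 [0.1,0,-0.0523,-0.0029,-0.0612]
x -81 y  0.0 th  0.0 [0.1,0,-0.0563,-0.0029,-0.0635]
x -77 y  0.0 th  0.0 [0.1,0,-0.0603,-0.0026,-0.0635]
x -73 y  0.0 th  0.0 [0.1,0,-0.0643,-0.0024,-0.0635]
x -69 y  0.0 th  0.0 [0.1,0,-0.0683,-0.0021,-0.0635]
x -65 y  0.0 th  0.0 [0.1,0,-0.0722,-0.0018,-0.0635]
x -61 y  0.0 th  0.0 [0.1,0,-0.0762,-0.0016,-0.0635]
```

```bash
python3 -m jog '[[0.1,0,-0.002,-0.0002,-0.003],[0.1,0,-0.005,-0.0006,-0.008],[0.1,0,-0.0085,-0.0009,-0.012],[0.1,0,-0.0122,-0.0013,-0.018],[0.1,0,-0.0162,-0.0016,-0.023],[0.1,0,-0.0202,-0.0019,-0.028],[0.1,0,-0.0242,-0.0021,-0.033],[0.1,0,-0.0282,-0.0024,-0.038],[0.1,0,-0.0322,-0.0025,-0.042],[0.1,0,-0.0362,-0.0027,-0.047],[0.1,0,-0.0402,-0.0028,-0.051],[0.1,0,-0.0442,-0.0029,-0.054],[0.1,0,-0.0482,-0.0029,-0.058],[0.1,0,-0.0522,-0.0029,-0.061],[0.1,0,-0.0562,-0.0029,-0.063],[0.1,0,-0.0602,-0.0026,-0.063],[0.1,0,-0.0642,-0.0024,-0.063],[0.1,0,-0.0662,-0.0022,-0.063],[0.1,0,-0.0667,-0.0022,-0.063]]'
python3 - <<'E'
from h import *
s=env.observe(); print(s['time_s'],s['position'],s['ft_force'],s['wrist_torque'])
im=snap('side','s6.png')
cv2.imwrite('pics/s6c.png',cv2.resize(im[110:250,270:400,::-1],None,fx=4.2,fy=4.2,interpolation=cv2.INTER_CUBIC))
im=snap('scene','c6.png')
cv2.imwrite('pics/c6c.png',cv2.resize(im[140:255,280:410,::-1],None,fx=5,fy=5,interpolation=cv2.INTER_CUBIC))
snap('wrist','w6.png')
E
```

```text
time_s: 10.2
position: [0.4895, 0.1415, 0.0143]
tool_rot: [[-0.0, -0.159, 0.987], [-0.0, 0.987, 0.159], [-1.0, -0.0, -0.0]]
ft_force: [-0.5, 2.6, 2.2]
grip_width: 0.0468
10.2 [0.4895001  0.14152062 0.01431692] [-0.51136911  2.58988626  2.19051841] [ 0.46887744  0.02589835 -0.03588911]
```

View pics/s6c.png

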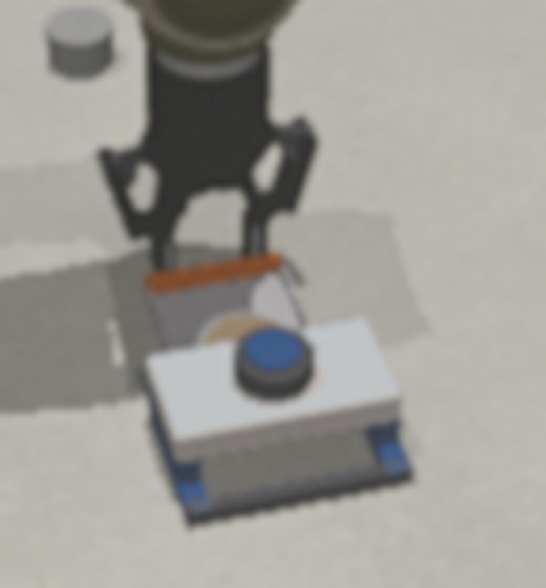

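View pics/c6c.png

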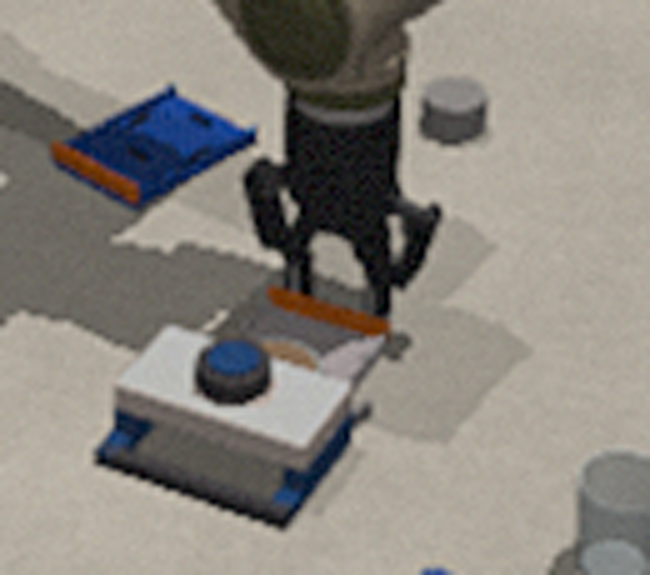

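View pics/w6.png

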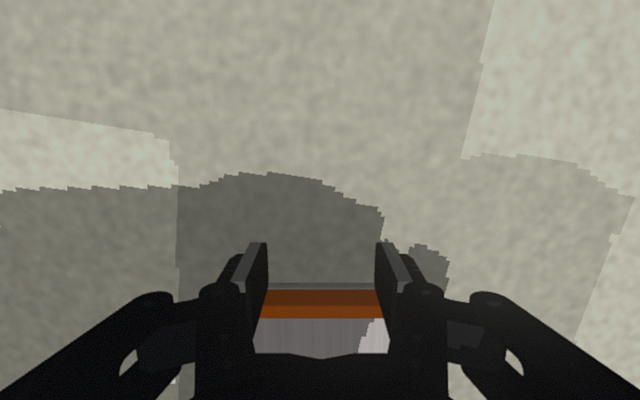

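Carrier and dish are running straight and centred in the mouth. I'll push on to about 6 mm short of home, then creep in on force.

```bash
python3 -m jog '[[0.1,0,-0.002,0,0],[0.1,0,-0.005,0,0],[0.1,0,-0.009,0,0],[0.1,0,-0.013,0,0],[0.1,0,-0.017,0,0],[0.1,0,-0.021,0,0],[0.1,0,-0.025,0,0],[0.1,0,-0.029,0,0],[0.1,0,-0.033,0,0],[0.1,0,-0.037,0,0],[0.1,0,-0.041,0,0],[0.1,0,-0.044,0,0],[0.1,0,-0.046,0,0],[0.1,0,-0.047,0,0],[0.1,0,-0.0475,0,0]]'
python3 -c "
from h import *
s=env.observe(); print(s['time_s'],s['position'],s['ft_force'],s['wrist_torque'])"
```

```text
time_s: 11.85
position: [0.497, 0.0949, 0.0144]
tool_rot: [[0.0, -0.159, 0.987], [0.0, 0.987, 0.159], [-1.0, 0.0, 0.0]]
ft_force: [-0.5, 1.6, -1.0]
grip_width: 0.0469
11.85 [0.49700924 0.09485777 0.01435221] [-0.46917492  1.5876206  -1.00155012] [ 0.22142028  0.05075758 -0.05556747]
```

```bash
python3 -m jog '[[0.1,0,-0.001,0,0],[0.1,0,-0.002,0,0],[0.1,0,-0.003,0,0],[0.1,0,-0.004,0,0],[0.1,0,-0.005,0,0]]'
python3 -c "
from h import *
s=env.observe(); print(s['time_s'],s['position'],s['ft_force'],s['wrist_torque'])"
```

```text
time_s: 12.35
position: [0.4978, 0.0899, 0.0143]
tool_rot: [[-0.0, -0.159, 0.987], [0.0, 0.987, 0.159], [-1.0, 0.0, -0.0]]
ft_force: [-0.8, 1.2, -0.4]
grip_width: 0.0472
12.35 [0.4977974  0.08990524 0.01432674] [-0.84309749  1.17184009 -0.36586316] [ 0.15250682  0.03337372 -0.01198118]
```

```bash
python3 -m jog '[[0.1,0,-0.0008,0,0],[0.1,0,-0.0016,0,0],[0.1,0,-0.0024,0,0]]' | grep -E 'force|posi'; python3 -m jog '[[0.1,0,-0.0008,0,0],[0.1,0,-0.0016,0,0]]' | grep -E 'force|posi'
```

```text
position: [0.4982, 0.0875, 0.0143]
ft_force: [0.9, 0.8, -0.5]
position: [0.4984, 0.086, 0.0143]
ft_force: [-0.1, 1.4, -1.7]
```

```bash
python3 -m jog '[[0.1,0,-0.0005,0,0],[0.1,0,-0.001,0,0]]' | grep -E 'force|posi'
```

```text
position: [0.4986, 0.085, 0.0143]
ft_force: [-0.4, 4.0, -0.2]
```

```bash
python3 -m jog '[[0.1,0,-0.0005,0,0],[0.1,0,-0.0005,0,0]]' | grep -E 'force|posi'; python3 -m jog '[[0.1,0,-0.0005,0,0],[0.1,0,-0.0005,0,0]]' | grep -E 'force|posi'
```

```text
position: [0.4986, 0.085, 0.0143]
ft_force: [-0.1, 4.4, 0.3]
position: [0.4986, 0.085, 0.0143]
ft_force: [-0.7, 7.7, 0.2]
```

```bash
python3 -m jog '[[0.1,0,-0.0008,0,0],[0.1,0,-0.0008,0,0],[0.1,0,-0.0008,0,0]]' | grep -E 'force|posi|rot'
python3 - <<'E'
from h import *
s=env.observe(); print(s['time_s'],s['q'],s['position'],s['ft_force'],s['wrist_torque'])
im=snap('side','s7.png')
cv2.imwrite('pics/s7c.png',cv2.resize(im[130:250,280:390,::-1],None,fx=5,fy=5,interpolation=cv2.INTER_CUBIC))
im=snap('scene','c7.png')
cv2.imwrite('pics/c7c.png',cv2.resize(im[165:255,280:390,::-1],None,fx=6,fy=6,interpolation=cv2.INTER_CUBIC))
E
```

```text
position: [0.4986, 0.0849, 0.0144]
tool_rot: [[-0.0, -0.159, 0.987], [0.003, 0.987, 0.159], [-1.0, 0.003, 0.0]]
ft_force: [0.2, 15.8, 0.7]
13.75 [ -3.84458032  34.61044536  98.30116874   0.20612153  47.10840401
 -13.13184221] [0.498598   0.08490173 0.01436512] [ 0.23423468 15.82406523  0.6923315 ] [ 2.21155438 -0.0069786   0.03058946]
```

View pics/s7c.png

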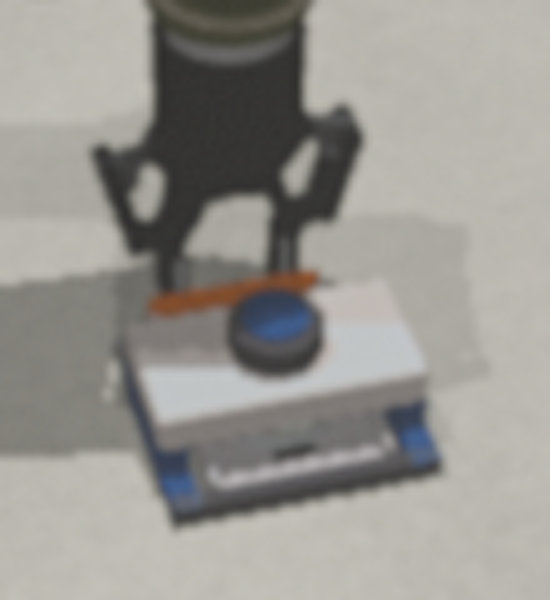

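View pics/c7c.png

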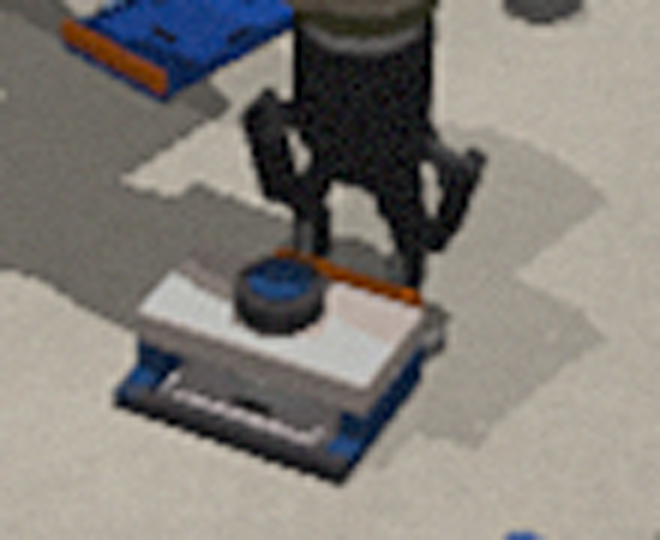

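Force rises to 16 N with no motion and almost no yaw torque (0.03 N·m). The plate's leading edge shows along the stop bar at side crop (210–390, 450–480). So it looks home. I'll back off, rise, and check from the stop side on the way to the console.

```bash
python3 -m jog '[[0.1,0,0.003,0,0],[0.1,0,0.01,0,0],[0.1,0,0.025,0,0],[0.1,-0.03,0.03,0,0],[0.1,-0.08,0.03,0,0],[0.1,-0.13,0.03,0,0],[0.1,-0.18,0.03,0,0],[0.1,-0.2,0.03,0,0]]'
```

```text
time_s: 14.65
position: [0.4949, 0.1138, 0.2191]
tool_rot: [[0.007, -0.16, 0.987], [-0.0, 0.987, 0.16], [-1.0, -0.001, 0.007]]
ft_force: [-0.1, 0.4, -0.8]
grip_width: 0.0472
```

```bash
python3 -m jog '[[-1,-0.03,-0.31,-0.037,0],[-1,-0.03,-0.31,-0.037,0],[-1,-0.03,-0.31,-0.037,0],[-1,-0.03,-0.31,-0.037,0],[-1,-0.03,-0.31,-0.037,0],[-1,-0.03,-0.31,-0.037,0],[-1,-0.03,-0.31,-0.037,0],[-1,-0.03,-0.31,-0.037,0],[-1,-0.03,-0.31,-0.037,0],[-1,-0.03,-0.31,-0.037,0]]'
python3 - <<'E'
from h import *
m=env.camera_model('wrist'); np.savez('w8.npz',**m); im=snap('wrist','w8.png')
cv2.imwrite('pics/w8a.png',cv2.resize(im[0:110,220:410,::-1],None,fx=4.2,fy=4.2,interpolation=cv2.INTER_CUBIC))
im=snap('scene','c8.png'); im2=snap('side','s8.png')
cv2.imwrite('pics/c8c.png',np.hstack([cv2.resize(im[165:255,280:380,::-1],(400,360),interpolation=cv2.INTER_CUBIC),cv2.resize(im2[150:240,290:390,::-1],(400,360),interpolation=cv2.INTER_CUBIC)]))
E
```

```text
time_s: 15.65
position: [0.507, -0.1972, 0.2443]
tool_rot: [[-0.0, -0.161, 0.987], [0.0, 0.987, 0.161], [-1.0, 0.0, -0.0]]
ft_force: [-0.0, -0.1, -0.5]
grip_width: 0.0002
```

View pics/w8.png

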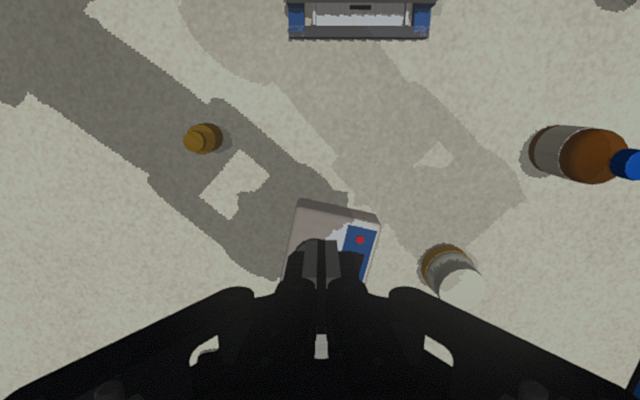

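View pics/w8a.png

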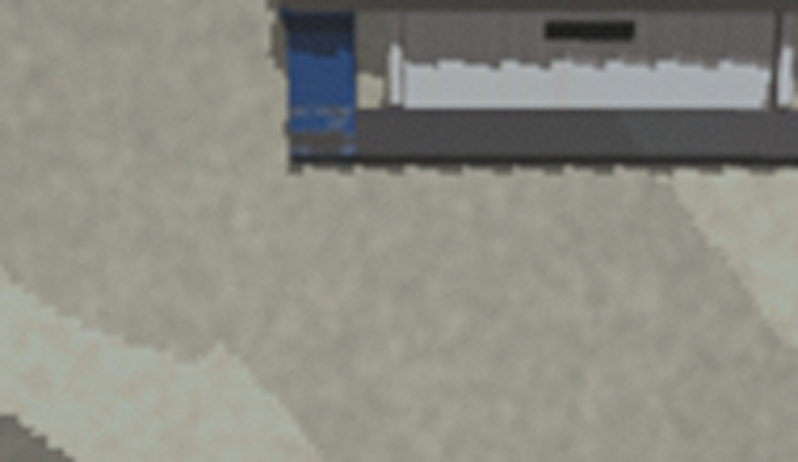

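View pics/c8c.png

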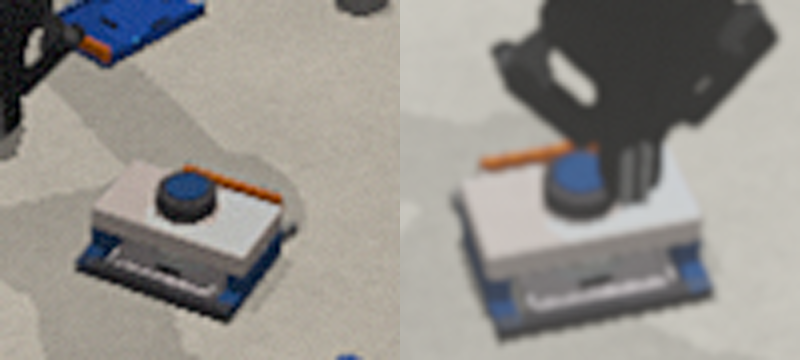

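The close view shows the carrier's front edge parallel and flush to the stop bar (crop row ~108, level from column 400 to 770), roughly centred between the walls. Next I'll locate the button.

```bash
python3 -m jog '[[-1,0,-0.05,-0.006,0],[-1,0,-0.1,-0.012,0],[-1,0,-0.1,-0.012,0],[-1,0,-0.1,-0.012,0],[-1,0,-0.1,-0.012,0]]'
python3 - <<'E'
from h import *
m=env.camera_model('wrist'); np.savez('w9.npz',**m); im=snap('wrist','w9.png')
cv2.imwrite('pics/w9a.png',cv2.resize(im[70:250,240:420,::-1],None,fx=3.3,fy=3.3,interpolation=cv2.INTER_CUBIC))
E
```

```text
time_s: 16.3
position: [0.5112, -0.2985, 0.2444]
tool_rot: [[-0.0, -0.16, 0.987], [0.0, 0.987, 0.16], [-1.0, 0.0, -0.0]]
ft_force: [-0.2, 0.3, 0.8]
grip_width: -0.0
```

View pics/w9a.png

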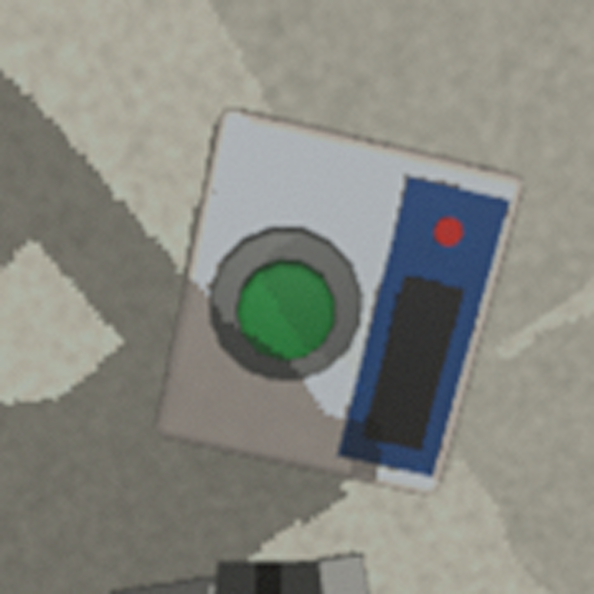

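```bash
python3 - <<'E'
from plan import *
W=dict(np.load('w9.npz')); S=env.camera_model('side')
b=lambda u,v:np.array([240+(u+.5)/3.3-.5,70+(v+.5)/3.3-.5])
f=fit([(W,(-45,50,40),b(225,110)),(W,(45,50,40),b(521,181)),(W,(-45,-50,40),b(160,433)),(W,(45,-50,40),b(437,492))],[.53,-.28,0])
bt=f[:2]+Rm(f[2])@[-.015,0]; print('button from box',bt)
def ray(cam,uv,z):
    d=np.array([(uv[0]-cam['cx'])/cam['fx'],-(uv[1]-cam['cy'])/cam['fy'],-1.]); d=cam['orientation']@d
    return cam['origin']+d*(z-cam['origin'][2])/d[2], d
for z in (.04,.045,.05,.055,.06):
    P,d=ray(W,b(286,310),z); print(z,P, 'diam mm', 97/3.3/347.2*(z-W['origin'][2])/d[2]*1e3)
o=env.observe(); R=o['tool_rot']; P,_=ray(W,b(286,310),.05)
print('delta tool', R.T@(P-o['position']), o['position'])
P2,_=ray(S,np.array([290+210.5/3.3-.5,170+403.5/3.3-.5]),.05); print('side',P2)
E
```

```text
xy(mm),deg [ 530.  -285.1] -3.97
resid [[-0.5, -2.1], [3.6, -0.7], [-2.9, 1.8], [0.5, 3.5]]
button from box [ 0.51507717 -0.28401163]
0.04 [ 0.51549513 -0.28661083  0.04      ] diam mm 28.3511483608056
0.045 [ 0.51528276 -0.28579721  0.045     ] diam mm 27.924181283838244
0.05 [ 0.5150704  -0.28498359  0.05      ] diam mm 27.497214206870886
0.055 [ 0.51485803 -0.28416998  0.055     ] diam mm 27.070247129903528
0.06 [ 0.51464566 -0.28335636  0.06      ] diam mm 26.64328005293617
delta tool [0.19457653 0.0125352  0.00593162] [ 0.51121534 -0.29833898  0.24457418]
side [ 0.51608764 -0.2779319   0.05      ]
```

```bash
python3 -m jog '[[-1,0.04,0.013,0.006,0],[-1,0.08,0.013,0.006,0],[-1,0.12,0.013,0.006,0],[-1,0.15,0.013,0.006,0],[-1,0.164,0.013,0.006,0],[-1,0.164,0.013,0.006,0],[-1,0.164,0.013,0.006,0]]'
python3 - <<'E'
from h import *
im=snap('scene','c10.png'); im2=snap('side','s10.png')
cv2.imwrite('pics/c10c.png',np.hstack([cv2.resize(im[230:310,230:310,::-1],(400,400),interpolation=cv2.INTER_CUBIC),cv2.resize(im2[250:340,320:410,::-1],(400,400),interpolation=cv2.INTER_CUBIC)]))
E
```

```text
time_s: 17.05
position: [0.5154, -0.2854, 0.0813]
tool_rot: [[0.001, -0.16, 0.987], [-0.001, 0.987, 0.16], [-1.0, -0.001, 0.001]]
ft_force: [0.5, 0.1, 1.2]
grip_width: 0.0001
```

View pics/c10c.png

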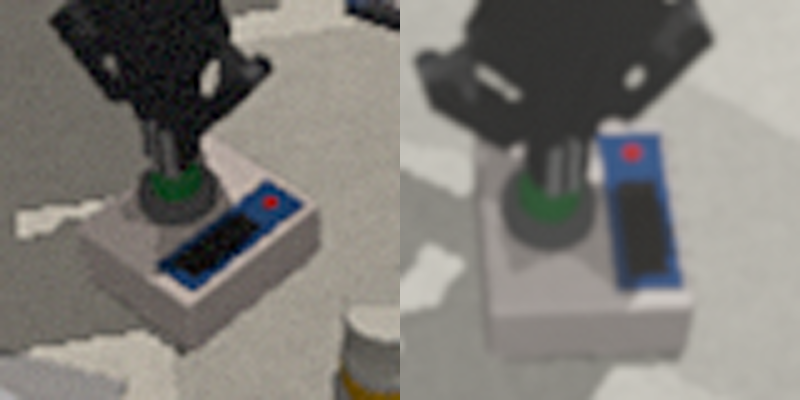

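```bash
python3 -m jog '[[-1,0.004,0,-0.002,0],[-1,0.008,0,-0.002,0],[-1,0.008,0,-0.002,0]]' | grep -E 'force|posi'; python3 -m jog '[[-1,0.002,0,0,0],[-1,0.004,0,0,0],[-1,0.004,0,0,0]]' | grep -E 'force|posi'
```

```text
position: [0.5131, -0.2864, 0.0724]
ft_force: [0.2, -0.5, 3.1]
position: [0.5131, -0.2865, 0.0699]
ft_force: [-3.7, 1.3, 14.7]
```

```bash
python3 -m jog '[[-1,0.002,0,0,0],[-1,0.002,0,0,0]]' | grep -E 'force|posi'
```

```text
position: [0.5132, -0.2865, 0.0696]
ft_force: [-6.9, 5.0, 29.1]
```

```bash
python3 - <<'E'
from h import *
s=env.observe(); print(s['time_s'],s['position'],s['ft_force'],s['wrist_torque'])
im=snap('scene','c11.png'); im2=snap('side','s11.png')
cv2.imwrite('pics/c11c.png',np.hstack([cv2.resize(im[230:310,230:310,::-1],(400,400),interpolation=cv2.INTER_CUBIC),cv2.resize(im2[250:340,320:410,::-1],(400,400),interpolation=cv2.INTER_CUBIC)]))
E
```

```text
17.95 [ 0.51320854 -0.28653397  0.06960958] [-6.91406836  4.95098089 29.14191157] [0.91166199 1.26977256 0.03245647]
```

View pics/c11c.png

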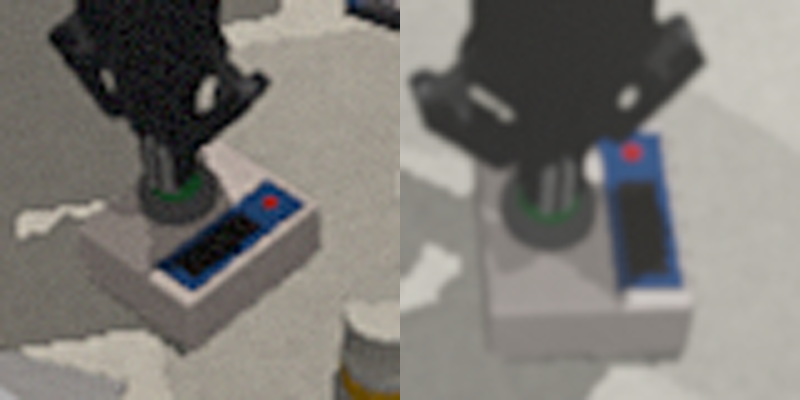

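Wrist moments match the lateral force alone (lever ≈0.18 m), so the 29 N is centred on the button, well above the 5 N needed. I'll release in steps to check the spring travel.

```bash
for i in 1; do python3 -m jog '[[-1,-0.003,0,0,0],[-1,-0.003,0,0,0]]' | grep -E 'force|posi'; python3 -m jog '[[-1,-0.001,0,0,0],[-1,-0.001,0,0,0]]' | grep -E 'force|posi';python3 -m jog '[[-1,-0.002,0,0,0],[-1,-0.002,0,0,0]]' | grep -E 'force|posi'; python3 -m jog '[[-1,-0.002,0,0,0],[-1,-0.002,0,0,0]]' | grep -E 'force|posi'; python3 -m jog '[[-1,-0.002,0,0,0],[-1,-0.002,0,0,0]]' | grep -E 'force|posi'; done
```

```text
position: [0.5131, -0.2864, 0.0703]
ft_force: [0.2, -0.8, 4.6]
position: [0.5131, -0.2865, 0.0705]
ft_force: [0.3, -0.5, 3.8]
position: [0.5131, -0.2864, 0.0725]
ft_force: [1.7, -1.1, 3.5]
position: [0.513, -0.2863, 0.0744]
ft_force: [1.0, -0.6, 2.9]
position: [0.5126, -0.2859, 0.0761]
ft_force: [-0.7, -0.0, 0.2]
```

The spring curve (4.6 N at z 0.0703, zero at 0.0761) matches the full 6 mm at 5 N. I'll retreat and do the final check.

```bash
python3 -m jog '[[-1,-0.03,0,0,0],[-1,-0.08,0,0,0],[-1,-0.13,0,0,0],[-1,-0.17,0,0,0],[-1,-0.17,-0.01,0,0],[-1,-0.17,-0.01,0,0],[-1,-0.17,-0.01,0,0]]'
python3 - <<'E'
from h import *
snap('wrist','w12.png'); snap('scene','c12.png'); snap('side','s12.png')
E
```

```text
time_s: 19.75
position: [0.5139, -0.2956, 0.2444]
tool_rot: [[-0.003, -0.159, 0.987], [0.003, 0.987, 0.159], [-1.0, 0.003, -0.002]]
ft_force: [-0.1, 1.2, 0.3]
grip_width: 0.0
```

View pics/w12.png

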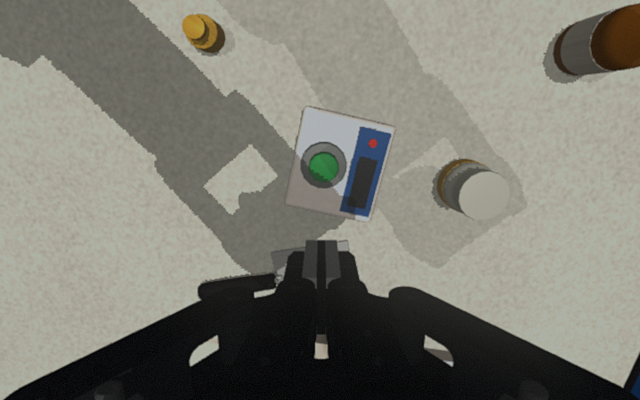

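View pics/c12.png

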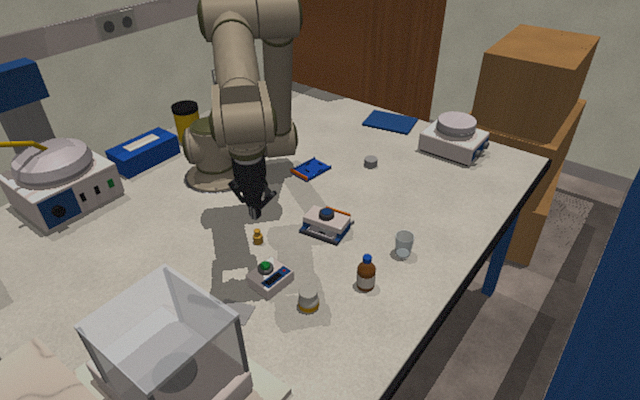

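View pics/s12.png

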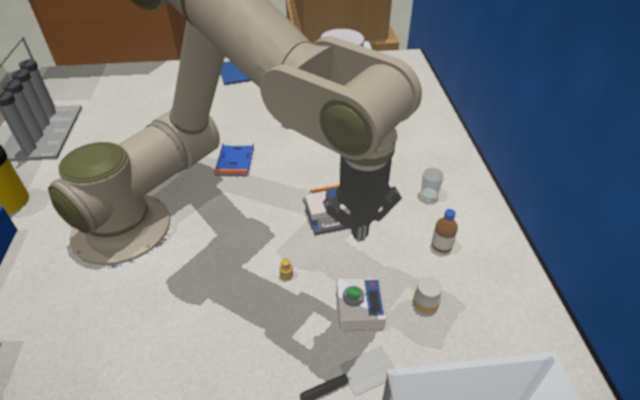

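```bash
python3 -c "
from rig import env
print(env.observe()['time_s']); print(env.close_job())"
```

```text
19.9
the job is handed in; nothing more can be done
None
```

The carrier is home against the stop bar, the start button was then pressed fully and released, and the job was handed in at 19.9 s.

- **Carrier:** I pushed it by the orange lip with two spread fingertips, taking out the 14° skew before it reached the bridge. It went under leading end first. At the stop the force rose to about 16 N with no further motion and almost no yaw torque. From the stop side, the leading edge looked parallel and flush to the bar and centred to about 1 mm. My view could not rule out a gap of up to about 1 mm.
- **Start button:** It took up to 29 N, with the force centred. On release the force fell from 4.6 N to zero over about 6 mm, which matches full travel on the 5 N spring. The final pictures show the button up and the robot clear.
- **Bystanders:** Beaker, bottle, jar, weight, spatula, ring stock and the blue look-alike all appear where they started.
- **Not confirmed:** I could not see the dish once it was under the beam. Its seating is inferred from the slow push (about 40 mm/s) and from it looking seated in the last pictures before it went under.
- **Disagreed:** The wrist and fixed cameras differed by 3–4 mm on the bridge's position along the slide. The stop was reached about 2 mm beyond the wrist-camera prediction, so I relied on contact force for the final position. The button also met the fingers about 1 cm higher than I had assumed.

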